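Pack the wagon project box at the end of a modelling session

ROBOT

A 6-joint arm with a two-finger parallel gripper is mounted at the origin on the work surface. World frame = base frame: x ahead of the robot, y to its left, z up, the work surface at z = 0. Lengths are in m, angles in rad, forces in N, time in s.
With the tool pointing down it reaches from about 0.35 to 0.975 m from the base axis. Payload 4.9 kg.
Tool frame: the origin (TCP) lies at the very end of the fingers, on their centre line; the grasp point (between the pads) lies 19 mm behind it; z points along the fingers, y is the line along which they close (so a half turn about z gives the same grasp; the last joint's range is limited). The gripper opens to 85 mm and grips with 20 to 120 N. Pads are 22 mm wide; open, the fingers measure 114 mm over their backs; the gripper's body (76 mm by 85 mm) begins 54 mm behind the grasp point. The pads swing forward as they close: fully open they stand 13 mm farther back than shut.
Start: joints at [-1.274, 0.053, 1.613, -0, 1.476, -0.119], TCP at [0.252, -0.572, 0.207] pointing down, gripper open.
Joint ranges: [-3.01, 3.01], [-1.01, 2.22], [0.06, 2.58], [-1.02, 4.17], [0.09, 2.62], [-3.14, 3.14]. Speed limits (rad/s): [2.57, 2.57, 3.14, 3.14, 3.14, 3.14].

INTERFACE

Orientations are given as a rotation vector (axis times angle).
In Python, from station import get_obs, get_image, get_calibration, finish_job gives the robot as it stands.
- The arm moves only by the tool servo_tool, never from a script. Its argument "increments" is a list of rows, each a list of 5 numbers: the opening, from 0 (shut) to 1 (fully open), then the shift along the tool's x, y, z in mm, then the turn about the tool's z in degrees. In form: [[jaw, tx, ty, tz, spin], ...]. A call has 1 to 12 rows; each row shifts and turns the commanded pose from where the row before left it, along the tool's axes as they then stand; what a row does not reach is not made up. A row lasts 1/8 s, in which the tool goes at most 62.5 mm and 10.7 degrees, less where a joint would pass 70% of its speed; a pose out of reach is approached as far as the arm can. A call is refused whole if a number of a shift passes 62.5 or a number of a turn 10.7, either way. A call with a gripper value outside its range is refused whole. The fingers move at their own pace and stop on an object; "force" is the grip in N (left out, the last holds). Time passes only in rows, so rows that do not move let the fingers close. It gives the time, the measured TCP pose, the force, the opening and the grip force at its end, in the units of the state.
- get_obs(): the state, without advancing time (a new reading comes with each control period).
- get_image(name): name is "side" or "top" or "wrist"; returns the picture (384x512x3 uint8, red, green, blue); there is no depth.
- get_calibration(name): a dict with "fx", "fy", "cx", "cy" (pixels), "R" (3x3) and "t" (3): a world point X has camera coordinates R X + t; the wrist camera has in their place "mount" (4x4, takes a point from camera to tool coordinates, whose origin is the TCP and whose axes are the flange's). Camera axes: x right, y down, z forward; pixel columns grow to the right and rows downward; lengths in m; the calibration is good to about 2 mm. A picture is of the moment at which its call begins: read the wrist's pose just before it. get_calibration takes no time and is no camera call.
- finish_job(): hands the job in; it is judged then, once.
The state is a dict: "t": time; "q": joint angles; "dq": joint speeds; "effort": joint torques, N m; "tool_pos": TCP position; "tool_rot": TCP orientation; "contact_force": force on the tool from outside, world axes, zero at the start; "wrist_torque": the same for the moment, N m; "opening": finger opening in m; "grip_force": force on a finger pad.
Only numpy, scipy, OpenCV 4.12 (cv2) and the standard library are available. Lean on these libraries where they do the work, as an engineer would, in place of code of your own. Each camera call takes 0.05 s, during which the arm holds its last target. There are 200 camera calls.

TASK

Pack up the wagon project: stand the cement bottle and the yellow filler tin upright on the floor of the box's bottle bay with the grey paint jar that is already there (all three just fit in one row, so slide the jar along if it is in the way), and seat the grey wagon, right way up, flat and square on the floor of the wagon bay. Set everything down, do not drop it, and leave the red paint jar, the sprue and the craft knife where they lie.

Things in the scene. Friction and masses are not known exactly. Their poses are not given: they have to be found in the camera images.
- box: Shallow open plywood box, fixed, 158 (x) x 160 (y) x 30 mm high, on the green mat (its top 3 mm above the work surface). Origin: centre of the underside. Walls 6 mm, floor 4 mm, so it is 26 mm deep and the contents stand proud. Along x: bottle bay (60 mm, -x side, near the robot), a file slot between two 5 mm dividers (26 mm in all, tops 28 mm above the underside), wagon bay (60 mm, +x side).
- bottle_bay (a point): Centre of the bottle bay's floor, 7 mm above the work surface, axes as the box's; dark blue felt. The bay is 60 mm along x and 148 mm along y; its rim is 26 mm above this point. Three items stand in a row along y: 46 mm (jar) + 40 mm (bottle, short side along the row) + 54 mm (tin) leave 8 mm to spare in all.
- wagon_bay (a point): Centre of the wagon bay's floor, 7 mm above the work surface, axes as the box's; 60 mm along x, 148 mm along y. From the middle of each end wall a dark wooden tongue, 20 mm wide (x), 12 mm long (y), 22 mm high, reaches in between the wagon's buffers. The seated wagon has its origin here, its y along the bay's y, either end first, with about 3 mm play all round.
- wagon: Grey model of an open plank-sided goods wagon without wheels, 0.12 kg, hollow with rigid 3 mm walls, upright on the mat. Body 54 mm wide (x), 118 long (y), 50 high; at each end two buffers (13 mm across, centres 8.5 mm above the underside, 20 mm either side of the middle) stick out 12 mm: 142 mm over all. Origin: centre of the underside. Grip it across the 54 mm width.
- cement_bottle: Upright off-white rectangular bottle of cement with blue label and black round cap, about 0.09 kg. Its body is 46 mm (x) by 40 mm (y) by 50 mm high; the cap (26 mm across) reaches to 68 mm. Origin: centre of its underside, z up.
- filler_tin: Upright yellow round tin with aluminium-coloured lid, 54 mm across, 54 mm high, about 0.16 kg. Origin: centre of its underside, z up.
- grey_jar: Paint jar, dark grey with a white lid with a dark grey dot, 46 mm across, 50 mm high, about 0.11 kg. It stands loose in the bottle bay, anywhere along it, and may be slid along or moved within the bay. Origin: centre of its underside, z up.
- red_jar: Paint jar of the same size as the grey one but red with a white lid (red dot), standing loose on the mat. Not to be packed, leave it alone. Origin: centre of its underside.
- sprue: Flat light grey plastic kit frame, 59 x 155 x 5 mm (long along y), lying loose on the mat beyond the box. Leave it alone. Origin: centre of its underside.
- craft_knife: Aluminium craft knife, about 135 mm long (along its y axis), 9 mm thick, lying loose on the mat. Leave it alone. Origin: on its underside near mid-length.

How it is judged:
At the end, for the whole second after the job is handed in: Bottle, tin and grey jar stand at rest on the bottle bay's floor (within 4 mm), upright within 0.08 rad, inside its walls; the wagon rests upright in its bay, within 5 mm of the centre in x and y and 3 mm of the floor, level within 0.04 rad, in line within 0.08 rad (x of cement_bottle in the frame of bottle_bay between -0.012 and 0.012 m and y of cement_bottle in the frame of bottle_bay between -0.056 and 0.056 m and z of cement_bottle in the frame of bottle_bay between -0.004 and 0.004 m and angle between each of cement_bottle, filler_tin, grey_jar's own z axis and vertical below 0.08 rad and linear speed of each of cement_bottle, filler_tin, grey_jar, wagon below 0.02 m/s and x of filler_tin in the frame of bottle_bay between -0.009 and 0.009 m and y of filler_tin in the frame of bottle_bay between -0.05 and 0.05 m and z of filler_tin in the frame of bottle_bay between -0.004 and 0.004 m and x of grey_jar in the frame of bottle_bay between -0.013 and 0.013 m and y of grey_jar in the frame of bottle_bay between -0.054 and 0.054 m and z of grey_jar in the frame of bottle_bay between -0.004 and 0.004 m and x of wagon in the frame of wagon_bay between -0.005 and 0.005 m and y of wagon in the frame of wagon_bay between -0.005 and 0.005 m and z of wagon in the frame of wagon_bay between -0.003 and 0.003 m and angle between wagon's own z axis and vertical below 0.04 rad and angle between the y axis of wagon and the y axis of box, either way round below 0.08 rad); the robot touches nothing.
It fails at once if the wagon, cement bottle, filler tin or grey jar is dropped: it moves faster than 0.5 m/s (a fall of about 13 mm) with no finger on it ((linear speed of wagon above 0.5 m/s and contact force between the fingers and wagon below 0.02 N) or (linear speed of cement_bottle above 0.5 m/s and contact force between the fingers and cement_bottle below 0.02 N) or (linear speed of filler_tin above 0.5 m/s and contact force between the fingers and filler_tin below 0.02 N) or (linear speed of grey_jar above 0.5 m/s and contact force between the fingers and grey_jar below 0.02 N)).
It fails at once if the red jar, the sprue or the craft knife is moved by more than 15 mm (distance of any of red_jar, sprue, craft_knife from where it was at the start of the episode above 0.015 m).
It also fails if it takes over 72 s, if anything falls off the work surface, if the arm or the gripper's body presses on something with over 40 N, if the wrist force passes 120 N, or if a joint passes its speed limit or range.

## Working session

There is one attempt and no reset: what is moved stays moved. The work goes in short steps, Python scripts to look and compute and a tool call to move; the robot and the scene stay as the last step left them, time stands still between calls to the robot, and variables do not carry over. Pictures are saved under pics/ and viewed, at most 10 in all, crops included, and the job is handed in when it is done.

Besides the shell and the picture viewer there is one more tool, called after ">>>" in YAML: its name, and indented under it one key for each argument. servo_tool: Moves the arm, as the interface text tells. Its arguments: {"type":"object","properties":{"increments":{"type":"array"},"force":{"type":"number"}},"required":["increments"]}

```bash
mkdir -p pics; ls
python3 - <<'E'
from station import *
import cv2,numpy as np
o=get_obs();print({k:np.round(v,3).tolist() for k,v in o.items()})
a=get_image("top");b=get_image("side")
np.save("top.npy",a);np.save("side.npy",b)
cv2.imwrite("pics/top.png",a[:,:,::-1]);cv2.imwrite("pics/side.png",b[:,:,::-1])
for n in("top","side","wrist"):print(n,{k:np.round(v,4).tolist() for k,v in get_calibration(n).items()})
E
```

```text
pics
{'t': 0.0, 'q': [-1.274, 0.053, 1.614, 0.0, 1.476, -0.119], 'dq': [-0.001, -0.001, 0.0, -0.002, 0.002, -0.002], 'effort': [-0.001, -39.368, -37.018, -0.0, 0.007, 0.0], 'tool_pos': [0.252, -0.571, 0.206], 'tool_rot': [-3.072, -0.648, 0.0], 'contact_force': [0.291, -0.673, 0.171], 'wrist_torque': [0.012, 0.034, -0.006], 'grip_force': 0.0, 'opening': 0.085}
top {'fx': 499.7063, 'fy': 499.7063, 'cx': 255.2487, 'cy': 193.833, 'R': [[-0.0233, -0.9995, -0.0201], [-0.987, 0.0262, -0.1584], [0.1589, 0.0162, -0.9872]], 't': [-0.0131, 0.5822, 1.1205]}
side {'fx': 373.7341, 'fy': 373.7341, 'cx': 253.2598, 'cy': 197.3574, 'R': [[0.8888, -0.4583, -0.0007], [-0.2766, -0.5353, -0.7981], [0.3654, 0.7095, -0.6026]], 't': [-0.5679, 0.1742, 0.5199]}
wrist {'fx': 271.9107, 'fy': 271.9107, 'cx': 255.0442, 'cy': 188.8644, 'mount': [[0.0009, -0.9535, -0.3014, 0.0789], [1.0, 0.001, -0.0003, 0.0], [0.0006, -0.3014, 0.9535, -0.166], [0.0, 0.0, 0.0, 1.0]]}
```

View pics/top.png

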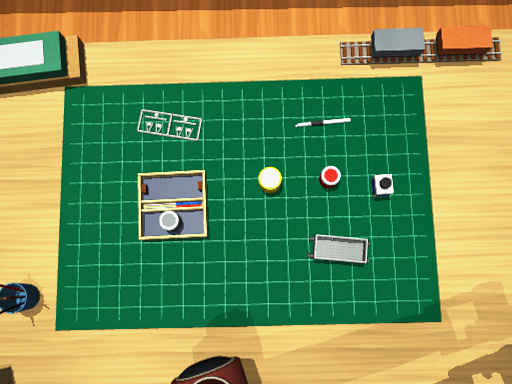

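View pics/side.png

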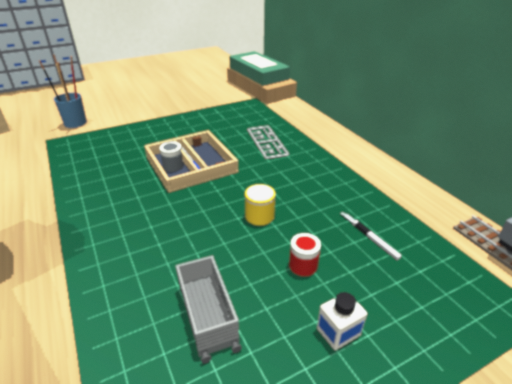

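The top view shows: box at about (172,205), grey jar (169,220), tin (270,179), red jar (330,176), bottle (383,184, cap top up-right), wagon (340,249), knife (323,122), sprue (170,125). The side view confirms everything is upright. In the box, the jar sits roughly mid-bay.

```bash
cat > h.py <<'E'
import numpy as np,cv2
from station import *
from scipy.spatial.transform import Rotation as Ro
def cam(name,obs=None):
    c=get_calibration(name);K=(c["fx"],c["fy"],c["cx"],c["cy"])
    if name!="wrist":
        R=np.array(c["R"]);t=np.array(c["t"]);return K,R.T,-R.T@t
    T=np.eye(4);T[:3,:3]=Ro.from_rotvec(obs["tool_rot"]).as_matrix();T[:3,3]=obs["tool_pos"]
    M=T@np.array(c["mount"]);return K,M[:3,:3],M[:3,3]
def ray(C,uv,z):
    K,R,p=C;uv=np.atleast_2d(uv).astype(float)
    d=np.c_[(uv[:,0]-K[2])/K[0],(uv[:,1]-K[3])/K[1],np.ones(len(uv))]@R.T
    return (p+d*((z-p[2])/d[:,2])[:,None])[:,:2]
def proj(C,X):
    K,R,p=C;x=(np.atleast_2d(X)-p)@R;return np.c_[K[0]*x[:,0]/x[:,2]+K[2],K[1]*x[:,1]/x[:,2]+K[3]]
def blobs(m,amin=30):
    n,l,s,c=cv2.connectedComponentsWithStats(m.astype(np.uint8));return [(s[i,4],c[i].round(1).tolist(),s[i,:4].tolist(),l==i) for i in range(1,n) if s[i,4]>=amin]
def rect(uvmask,C,z):
    "min-area rectangle, in world metres on plane z, of a mask's outer contour"
    cs,_=cv2.findContours(uvmask.astype(np.uint8),cv2.RETR_EXTERNAL,cv2.CHAIN_APPROX_NONE)
    P=ray(C,max(cs,key=len)[:,0],z);return cv2.minAreaRect((P*1000).astype(np.float32))
E
python3 - <<'E'
from h import *
a=np.load("top.npy");C=cam("top");hsv=cv2.cvtColor(a,cv2.COLOR_RGB2HSV);h,s,v=[hsv[...,i].astype(int) for i in range(3)]
mat=np.zeros(a.shape[:2],bool);mat[85:320,70:420]=1
white=(s<40)&(v>200)&mat
for b in blobs(white,60):print("white",b[:3],ray(C,b[1],.055).round(4))
for b in blobs((v<50)&mat,15):print("dark",b[:3],ray(C,b[1],.071).round(4))
for b in blobs((h>20)&(h<34)&(s>150)&(v>120)&mat,40):print("yel",b[:3])
g=(h>35)&(h<95)&(s>60)
n=mat&~g
for b in blobs(cv2.morphologyEx(n.astype(np.uint8),cv2.MORPH_OPEN,np.ones((3,3))),40):print("nongreen",b[:3],ray(C,b[1],.03).round(3))
wood=(h>8)&(h<28)&(s>50)&(v>150)&mat;wood[:,215:]=0
print("box",rect(wood,C,.033))
cv2.imwrite("pics/crop.png",cv2.resize(a[160:270,130:400,::-1],None,fx=2.9,fy=2.9,interpolation=cv2.INTER_CUBIC))
E
```

```text
white (np.int32(76), [192.7, 129.4], [182, 117, 20, 23]) [[0.739 0.117]]
white (np.int32(86), [336.3, 120.2], [323, 118, 28, 6]) [[ 0.7516 -0.2236]]
white (np.int32(125), [330.6, 174.9], [322, 166, 19, 19]) [[ 0.6202 -0.2039]]
white (np.int32(297), [269.8, 177.5], [260, 168, 20, 20]) [[ 0.6179 -0.0626]]
white (np.int32(194), [383.2, 183.6], [375, 174, 19, 20]) [[ 0.5964 -0.3242]]
white (np.int32(164), [168.4, 219.9], [159, 211, 20, 19]) [[0.5247 0.1739]]
white (np.int32(233), [330.0, 251.1], [315, 234, 52, 29]) [[ 0.4442 -0.1943]]
dark (np.int32(22), [317.0, 124.4], [312, 123, 11, 3]) [[ 0.7378 -0.1758]]
dark (np.int32(44), [385.3, 183.1], [380, 178, 11, 11]) [[ 0.5946 -0.3252]]
dark (np.int32(18), [146.2, 189.8], [144, 185, 4, 9]) [[0.5938 0.2223]]
dark (np.int32(54), [177.4, 225.4], [169, 216, 13, 16]) [[0.5099 0.1503]]
dark (np.int32(20), [171.6, 240.0], [163, 239, 19, 2]) [[0.4771 0.1634]]
dark (np.int32(20), [150.8, 240.9], [143, 240, 18, 2]) [[0.4763 0.2105]]
dark (np.int32(23), [363.6, 250.7], [363, 241, 2, 20]) [[ 0.4426 -0.2671]]
yel (np.int32(94), [270.4, 179.9], [259, 167, 23, 23])
nongreen (np.int32(201), [325.1, 121.7], [299, 118, 51, 8]) [[ 0.756 -0.2  ]]
nongreen (np.int32(486), [269.7, 179.4], [259, 167, 23, 26]) [[ 0.618 -0.063]]
nongreen (np.int32(373), [329.5, 176.5], [319, 166, 22, 22]) [[ 0.621 -0.205]]
nongreen (np.int32(4607), [172.2, 204.7], [138, 170, 70, 70]) [[0.563 0.17 ]]
nongreen (np.int32(447), [381.9, 184.9], [371, 174, 23, 23]) [[ 0.598 -0.327]]
nongreen (np.int32(1379), [339.6, 248.3], [308, 234, 62, 29]) [[ 0.451 -0.22 ]]
box ((488.8244934082031, 166.08721923828125), (7.224096298217773, 152.46522521972656), 1.1742907762527466)
```

View pics/crop.png

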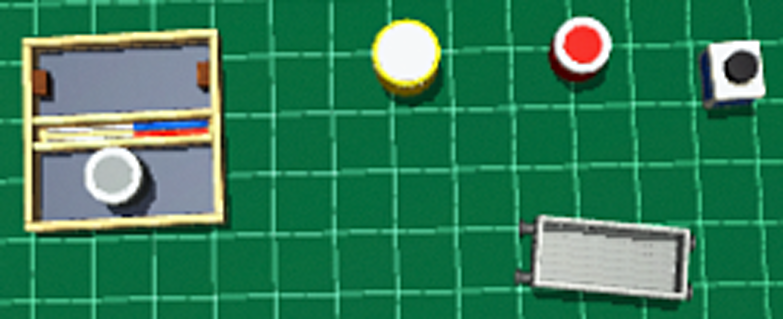

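>>> servo_tool:
  increments:
    - [1,0,0,0,-9.4]
    - [1,0,0,0,-9.4]
    - [1,0,0,0,-9.4]
    - [1,0,0,0,-9.4]
    - [1,0,0,0,-9.4]
    - [1,0,0,0,-9.4]
    - [1,0,0,0,-9.4]

```text
t: 0.98
tool_pos: [0.2523, -0.5714, 0.2062]
tool_rot: [-2.222, -2.219, -0.001]
contact_force: [-0.2, 0.4, 0.6]
opening: 0.0853
grip_force: 0.0
```

>>> servo_tool:
  increments:
    - [1,30,30,0,0]
    - [1,30,30,0,0]
    - [1,30,30,0,0]
    - [1,30,30,0,0]
    - [1,30,30,0,0]
    - [1,30,30,0,0]
    - [1,30,30,0,0]
    - [1,30,30,0,0]
    - [1,30,30,0,0]
    - [1,0,0,0,0]
    - [1,0,0,0,0]

```text
t: 2.35
tool_pos: [0.5237, -0.3036, 0.2064]
tool_rot: [-2.228, -2.214, 0.001]
contact_force: [0.6, 0.0, -0.2]
opening: 0.0853
grip_force: 0.0
```

Run:
```python
from h import *
o=get_obs();print(o["t"],np.round(o["tool_pos"],4),np.round(o["tool_rot"],4),np.round(o["q"],2))
a=get_image("wrist");np.save("w1.npy",a);np.save("w1p.npy",np.r_[o["tool_pos"],o["tool_rot"]])
cv2.imwrite("pics/w1.png",a[:,:,::-1])
```

```text
2.35 [ 0.5237 -0.3036  0.2064] [-2.2280e+00 -2.2137e+00  1.0000e-03] [-0.65  0.01  1.66 -0.    1.48 -0.64]
```

View pics/w1.png

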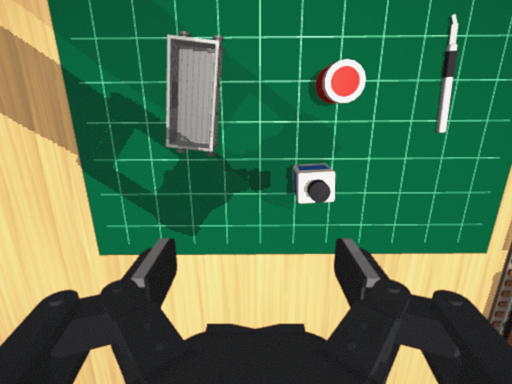

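Wagon at (193,95) with its rim corners near (168,35),(220,38),(214,154),(166,150); the bottle's top face is around (315,187), cap (318,190); red jar (343,80); knife (447,75).

Run:
```python
from h import *
p=np.load("w1p.npy");o={"tool_pos":p[:3],"tool_rot":p[3:]};C=cam("wrist",o);a=np.load("w1.npy")
hsv=cv2.cvtColor(a,cv2.COLOR_RGB2HSV);h,s,v=[hsv[...,i].astype(int) for i in range(3)]
R=np.zeros(a.shape[:2],bool);R[150:215,285:345]=1
m=(s<60)&(v>150)&R|((v<60)&R&(np.hypot(*(np.indices(v.shape)-np.array([190,318])[:,None,None]))<15))
m=cv2.morphologyEx(m.astype(np.uint8),cv2.MORPH_OPEN,np.ones((5,5)))
print("bottle face",rect(m,C,.053))
k=(v<60)&(np.hypot(*(np.indices(v.shape)-np.array([190,318])[:,None,None]))<16)
b=max(blobs(k),key=lambda b:b[0]);print("cap",b[:3],rect(b[3],C,.071))
R[:]=0;R[25:165,155:230]=1
m=(s<70)&(v>40)&R
m=cv2.morphologyEx(m.astype(np.uint8),cv2.MORPH_CLOSE,np.ones((3,3)))
m=cv2.morphologyEx(m,cv2.MORPH_OPEN,np.ones((15,15)))
for z in(.053,):print("wagon",rect(m,C,z))
cs,_=cv2.findContours(m,cv2.RETR_EXTERNAL,cv2.CHAIN_APPROX_NONE);ap=cv2.approxPolyDP(max(cs,key=len),5,True)[:,0];print(ap.tolist(),ray(C,ap,.053).round(4).tolist())
# top camera too
a=np.load("top.npy");C=cam("top");hsv=cv2.cvtColor(a,cv2.COLOR_RGB2HSV);h,s,v=[hsv[...,i].astype(int) for i in range(3)]
m=np.zeros(v.shape,np.uint8);m[225:270,300:375]=((s<70)&(v>60))[225:270,300:375];m=cv2.morphologyEx(cv2.morphologyEx(m,cv2.MORPH_CLOSE,np.ones((3,3))),cv2.MORPH_OPEN,np.ones((9,9)))
print("top wagon",rect(m,C,.053))
```

```text
bottle face ((600.318603515625, -324.66082763671875), (44.87174606323242, 40.64463806152344), 2.3995838165283203)
cap (np.int32(113), [313.5, 189.0], [308, 180, 16, 22]) ((593.4619140625, -322.22369384765625), (25.075563430786133, 15.7398042678833), 75.92520141601562)
wagon ((456.14068603515625, -218.57720947265625), (121.37247467041016, 58.972999572753906), 83.40233612060547)
[[167, 35], [166, 146], [213, 150], [220, 40]] [[0.4339, -0.1574], [0.4208, -0.2733], [0.4758, -0.2783], [0.4892, -0.1624]]
top wagon ((450.05224609375, -217.53106689453125), (121.34735870361328, 56.304603576660156), 83.35755920410156)
```

>>> servo_tool:
  increments:
    - [1,-5,19,10,-2.8]
    - [1,-5,19,30,0]
    - [1,-6,19,40,0]
    - [1,-5,19,40,0]
    - [1,0,0,35,0]
    - [1,0,0,20,0]
    - [1,0,0,0,0]
  force: 40

```text
t: 3.28
tool_pos: [0.599, -0.3221, 0.03]
tool_rot: [-2.173, -2.264, 0.001]
contact_force: [-0.0, 0.4, 0.7]
opening: 0.0854
grip_force: 0.0
```

>>> servo_tool:
  increments:
    - [0.3,0,0,0,0]
    - [0.3,0,0,0,0]
    - [0.3,0,0,0,0]
    - [0.3,0,0,0,0]
    - [0.3,0,0,0,0]
    - [0.3,0,0,0,0]
    - [0.3,0,0,0,0]

```text
t: 4.15
tool_pos: [0.601, -0.3226, 0.0329]
tool_rot: [2.173, 2.267, -0.0]
contact_force: [-2.6, 0.2, 5.7]
opening: 0.0258
grip_force: 5.7
```

Run:
```python
from h import *
o=get_obs();print(o["t"],np.round(o["tool_pos"],4),o["opening"],o["grip_force"],np.round(o["contact_force"],1))
a=get_image("wrist");b=get_image("side");c=get_image("top")
w=np.hstack([cv2.resize(a[160:384,110:400],None,fx=1.36,fy=1.36),cv2.resize(b[240:384,250:440],(400,305))])
cv2.imwrite("pics/w2.png",w[:,:,::-1]);print(w.shape)
```

```text
4.15 [ 0.601  -0.3226  0.0329] 0.025797760610162857 5.731588751077652 [-2.6  0.2  5.7]
(305, 794, 3)
```

View pics/w2.png

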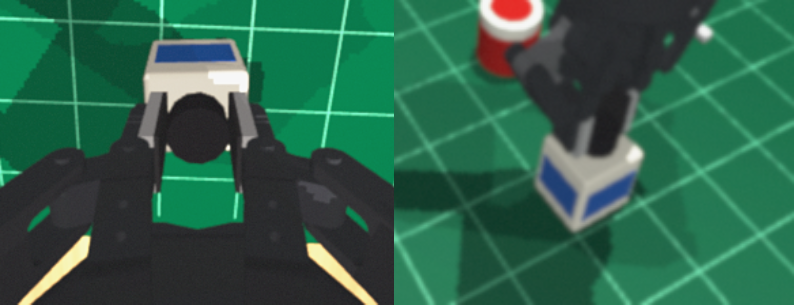

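The picture shows the fingers closed to the commanded 0.3, around the cap with their ends resting on the bottle's shoulder. So the fingertips sit about 20 mm behind the TCP at this opening. A cap grip works and clears the rim well, so I'll use it.

>>> servo_tool:
  increments:
    - [0.1,0,0,-2,0]
    - [0.1,0,0,0,0]
    - [0.1,0,0,0,0]
    - [0.1,0,0,0,0]
    - [0.1,0,0,-2,0]
    - [0.1,0,0,-3,0]
    - [0.1,0,0,0,0]
  force: 40

```text
t: 5.18
tool_pos: [0.6011, -0.3224, 0.0395]
tool_rot: [2.173, 2.267, 0.0]
contact_force: [0.7, -0.1, -0.8]
opening: 0.0241
grip_force: 39.3
```

>>> servo_tool:
  increments:
    - [0.1,0,0,-40,2.4]
    - [0.1,10,-2,-50,0]
    - [0.1,40,-8,-30,0]
    - [0.1,45,-9,-20,0]
    - [0.1,45,-9,-20,0]
    - [0.1,45,-9,-20,0]
    - [0.1,45,-9,-10,0]
    - [0.1,45,-9,0,0]
    - [0.1,45,-9,0,0]
    - [0.1,45,-7,0,0]
    - [0.1,17,0,0,0]
    - [0.1,0,0,0,0]

```text
t: 6.68
tool_pos: [0.5298, 0.0602, 0.229]
tool_rot: [2.219, 2.223, -0.0]
contact_force: [-0.2, -0.8, -1.3]
opening: 0.0236
grip_force: 39.4
```

Run:
```python
from h import *
o=get_obs();print(o["t"],np.round(o["tool_pos"],4),np.round(o["tool_rot"],4),o["opening"],o["grip_force"])
a=get_image("wrist");np.save("w3.npy",a);np.save("w3p.npy",np.r_[o["tool_pos"],o["tool_rot"]])
cv2.imwrite("pics/w3.png",cv2.resize(a[:,:,::-1],None,fx=1.5,fy=1.5,interpolation=cv2.INTER_CUBIC))
```

```text
6.675 [0.5298 0.0602 0.229 ] [ 2.2187e+00  2.2232e+00 -3.0000e-04] 0.023564571411165434 39.39095377922058
```

View pics/w3.png

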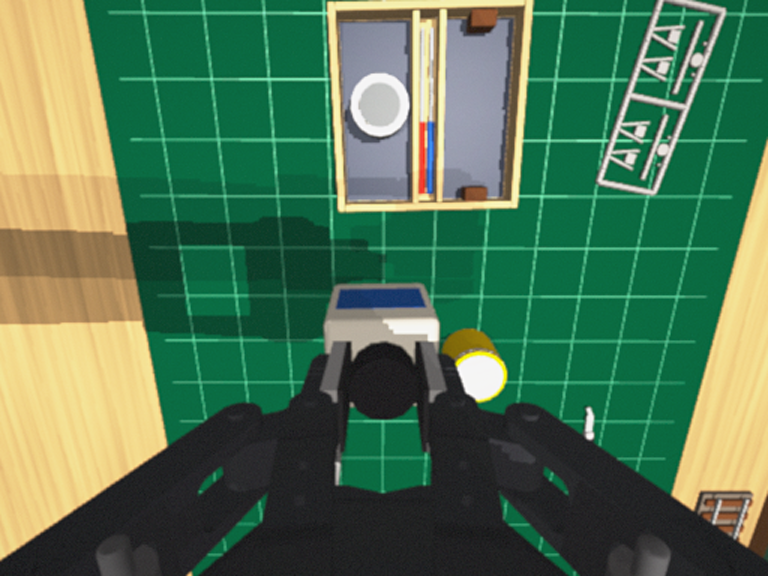

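Box rim corners (in 1.5× pixels) at about (328,2), (532,0), (519,208), (340,211). The jar's lid is at (379,105), above the middle of the bay. The bottle hangs square, and the tin is at (480,375).

```bash
cat > box.py <<'E'
from h import *
def meas(tag):
    p=np.load(tag+"p.npy");o={"tool_pos":p[:3],"tool_rot":p[3:]};C=cam("wrist",o);a=np.load(tag+".npy")
    hsv=cv2.cvtColor(a,cv2.COLOR_RGB2HSV);h,s,v=[hsv[...,i].astype(int) for i in range(3)]
    m=(h>12)&(h<32)&(s>40)&(v>150);return C,a,h,s,v,m
E
python3 - <<'E'
from box import *
C,a,h,s,v,m=meas("w3")
m[:,:205]=0;m[:,365:]=0;m[150:]=0
b=max(blobs(m),key=lambda b:b[0]);print(b[2])
cs,_=cv2.findContours(b[3].astype(np.uint8),cv2.RETR_EXTERNAL,cv2.CHAIN_APPROX_NONE)
ap=cv2.approxPolyDP(max(cs,key=len),6,True)[:,0];print(ap.tolist(),ray(C,ap,.033).round(4).tolist())
r=rect(b[3],C,.033);print("box",r)
R=np.zeros(v.shape,bool);R[40:100,225:280]=1
w=max(blobs((s<45)&(v>120)&R),key=lambda b:b[0]);
for z in(.057,):print("jar",rect(w[3],C,z),w[2])
# tin lid
R[:]=0;R[215:275,290:345]=1
w=max(blobs((s<45)&(v>200)&R),key=lambda b:b[0]);print("tin lid",rect(w[3],C,.057))
y=max(blobs((h>20)&(h<34)&(s>120)&R|w[3]),key=lambda b:b[0]);print(rect(y[3],C,.057))
R[:]=0;R[185:250,210:300]=1
# bottle: top-face outline
m=(s<60)&(v>140)&R;print([b[:3] for b in blobs(m)])
# top cam of box
a=np.load("top.npy");T=cam("top");hsv=cv2.cvtColor(a,cv2.COLOR_RGB2HSV);h,s,v=[hsv[...,i].astype(int) for i in range(3)]
m=~((h>35)&(h<95)&(s>60));m[:165]=0;m[245:]=0;m[:,:130]=0;m[:,215:]=0
b=max(blobs(m),key=lambda b:b[0]);print("top box",rect(b[3],T,.033),b[2])
E
```

```text
[218, 0, 138, 141]
[[218, 1], [225, 139], [343, 138], [355, 0]] [[0.4884, 0.2493], [0.4917, 0.0925], [0.6473, 0.0943], [0.6453, 0.2507]]
box ((568.53125, 171.6564483642578), (157.89657592773438, 159.6654815673828), 1.4042584896087646)
jar ((525.1156616210938, 173.54525756835938), (50.97589111328125, 62.258766174316406), 0.16740109026432037) [227, 40, 46, 60]
tin lid ((624.2662353515625, -59.51964569091797), (37.55360412597656, 45.697715759277344), 20.92266082763672)
((619.0899658203125, -47.226280212402344), (43.583377838134766, 78.52803802490234), 30.525798797607422)
[(np.int32(1626), [257.1, 218.8], [216, 190, 77, 49])]
top box ((564.1549072265625, 169.332763671875), (160.06988525390625, 163.05874633789062), 1.1998051404953003) [138, 170, 70, 70]
```

>>> servo_tool:
  increments:
    - [0.1,35,-1,0,-1]
    - [0.1,45,-1,0,0]
    - [0.1,45,-1,10,0]
    - [0.1,37,-2,30,0]
    - [0.1,0,0,45,0]
    - [0.1,0,0,40,0]
    - [0.1,0,0,20,0]
    - [0.1,0,0,15,0]
    - [0.1,0,0,9,0]
    - [0.1,0,0,8,0]
    - [0.1,0,0,3,0]
    - [0.1,0,0,0,0]

```text
t: 8.22
tool_pos: [0.5226, 0.2218, 0.0492]
tool_rot: [2.201, 2.241, 0.001]
contact_force: [-0.2, 0.1, -1.2]
opening: 0.024
grip_force: 39.6
```

Run:
```python
from box import *
C,*_=meas("w3")
print("jar",ray(C,[[253,70]],.057))
o=get_obs();print(np.round(o["tool_pos"],4),np.round(o["contact_force"],1))
b=get_image("side");c=get_image("top")
w=np.hstack([cv2.resize(b[115:215,125:265],(420,300),interpolation=cv2.INTER_CUBIC),cv2.resize(c[150:250,110:230],(360,300),interpolation=cv2.INTER_CUBIC)])
cv2.imwrite("pics/w4.png",w[:,:,::-1])
```

```text
jar [[0.52877597 0.17393788]]
[0.5226 0.2218 0.0492] [-0.2  0.1 -1.2]
```

View pics/w4.png

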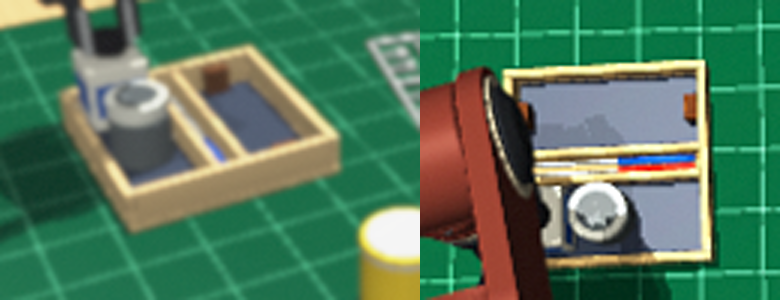

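The bottle is inside the bay between jar and end wall. I'll lower it until it touches.

>>> servo_tool:
  increments:
    - [0.1,0,0,3,0]
    - [0.1,0,0,3,0]
    - [0.1,0,0,2,0]
    - [0.1,0,0,2,0]
    - [0.1,0,0,0,0]

```text
t: 8.95
tool_pos: [0.5222, 0.2216, 0.0386]
tool_rot: [-2.201, -2.241, 0.001]
contact_force: [-0.4, 0.8, -0.6]
opening: 0.024
grip_force: 39.6
```

>>> servo_tool:
  increments:
    - [0.1,0,0,1,0]
    - [0.1,0,0,1,0]
    - [0.1,0,0,0,0]

```text
t: 9.32
tool_pos: [0.5225, 0.2218, 0.0372]
tool_rot: [2.202, 2.241, 0.0]
contact_force: [-0.3, 0.1, 1.0]
opening: 0.024
grip_force: 39.6
```

>>> servo_tool:
  increments:
    - [0.1,0,0,1,0]
    - [0.1,0,0,0,0]
    - [0.45,0,0,0,0]
    - [0.45,0,0,0,0]
    - [0.45,0,0,-5,0]
    - [0.45,0,0,-25,0]
    - [0.45,0,0,-40,0]
    - [1,-24,2,-40,0]
    - [1,-45,2,-40,0]
    - [1,-40,2,0,0]
    - [1,-20,0,0,0]
    - [1,0,0,0,0]

```text
t: 10.82
tool_pos: [0.5302, 0.0922, 0.1851]
tool_rot: [-2.203, -2.238, 0.001]
contact_force: [0.1, 0.4, -0.8]
opening: 0.0854
grip_force: 0.0
```

Run:
```python
from h import *
o=get_obs();print(o["t"],np.round(o["tool_pos"],4),np.round(o["tool_rot"],4),o["opening"],o["grip_force"])
a=get_image("wrist");np.save("w5.npy",a);np.save("w5p.npy",np.r_[o["tool_pos"],o["tool_rot"]])
cv2.imwrite("pics/w5.png",cv2.resize(a[:,:,::-1],None,fx=1.5,fy=1.5,interpolation=cv2.INTER_CUBIC))
```

```text
10.825 [0.5302 0.0922 0.1851] [-2.2028e+00 -2.2381e+00  1.0000e-03] 0.08539865068742857 0.0
```

View pics/w5.png

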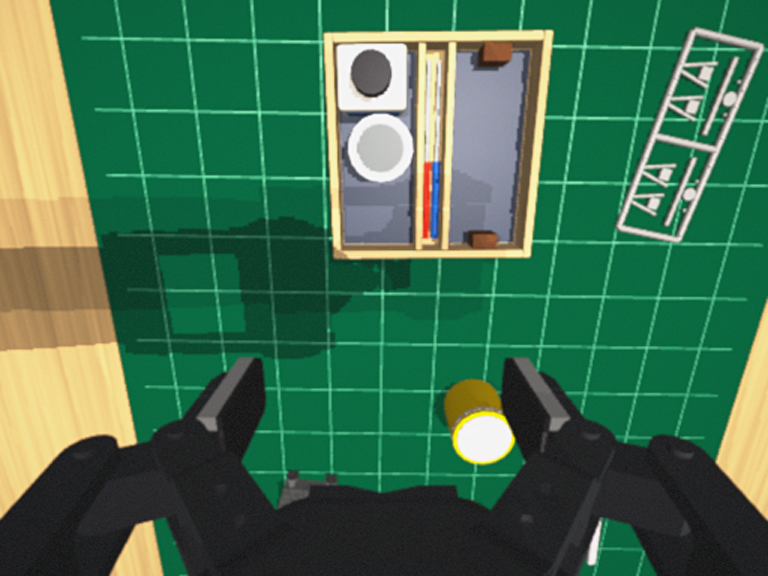

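The bottle stands in the +y end with its top face centred at (372,77) and the jar lid at (380,147), in 1.5× pixels. The whole box rim is in view: corners (325,33), (552,30), (530,256), (335,260).

Run:
```python
from box import *
C,a,h,s,v,m=meas("w5")
m[:,:210]=0;m[:,375:]=0;m[185:]=0
b=max(blobs(m),key=lambda b:b[0]);r=rect(b[3],C,.033);print("box",r)
cs,_=cv2.findContours(b[3].astype(np.uint8),cv2.RETR_EXTERNAL,cv2.CHAIN_APPROX_NONE)
ap=cv2.approxPolyDP(max(cs,key=len),6,True)[:,0];Q=ray(C,ap,.033);print(ap.tolist(),Q.round(4).tolist())
c=np.array(r[0])/1e3
def inbay(p,yaw=1.1):
    t=np.radians(yaw);return np.array([[np.cos(t),np.sin(t)],[-np.sin(t),np.cos(t)]])@(p-c)+[.043,0]
for n,uv,z in(("jar",(380/1.5,147.5/1.5),.057),("bottle",(372/1.5,77/1.5),.057),("cap",(371.5/1.5,73/1.5),.075)):
    p=ray(C,[uv],z)[0];print(n,p.round(4),inbay(p).round(4))
R=np.zeros(v.shape,bool);R[250:312,290:345]=1
w=max(blobs((s<45)&(v>200)&R),key=lambda b:b[0]);print("tin lid",rect(w[3],C,.057),w[1])
y=((h>18)&(h<36)&(s>120)&R)|w[3];y[:272]=0
cs,_=cv2.findContours(y.astype(np.uint8),cv2.RETR_EXTERNAL,cv2.CHAIN_APPROX_NONE);print(ray(C,[(483/1.5,439/1.5)],.057))
T=cam("top");print("top tin",ray(T,[(269.8,177.5)],.057),"grey",ray(T,[(168.4,219.9)],.057))
```

```text
box ((568.5775756835938, 171.85714721679688), (157.74853515625, 159.55799865722656), 1.4322350025177002)
[[367, 20], [216, 22], [223, 171], [353, 170]] [[0.6438, 0.2532], [0.4889, 0.2489], [0.4931, 0.0916], [0.6491, 0.0955]]
jar [0.5286 0.1747] [0.0031 0.0036]
bottle [0.5227 0.2182] [-0.002   0.0472]
cap [0.5229 0.2175] [-0.0018  0.0465]
tin lid ((621.1014404296875, -60.05475616455078), (45.338706970214844, 44.40581512451172), 1.0516178607940674) [322.5, 291.9]
[[ 0.62057146 -0.06143028]]
top tin [[ 0.61750863 -0.0625342 ]] grey [[0.52452181 0.17349979]]
```

>>> servo_tool:
  increments:
    - [1,40,0,20,-0.5]
    - [1,42,0,40,0]
    - [1,0,0,45,0]
    - [1,0,0,35,0]
    - [1,0,0,15,0]
    - [1,0,0,12,0]
    - [1,0,0,0,0]
    - [0.3,0,0,0,0]
    - [0.3,0,0,0,0]
    - [0.3,0,0,0,0]
    - [0.3,0,0,0,0]
    - [0.3,0,0,0,0]
  force: 25

```text
t: 12.38
tool_pos: [0.5296, 0.1749, 0.0203]
tool_rot: [2.191, 2.25, 0.002]
contact_force: [-1.7, -0.0, 5.9]
opening: 0.044
grip_force: 25.4
```

>>> servo_tool:
  increments:
    - [0.3,0,0,-2,0]
    - [0.3,1,0,0,0]
    - [0.3,1,-1,0,0]
    - [0.3,1,-1,0,0]
    - [0.3,1,0,0,0]
    - [0.3,1,0,0,0]
    - [0.3,0,0,0,0]

```text
t: 13.25
tool_pos: [0.5266, 0.1798, 0.0208]
tool_rot: [-2.191, -2.251, 0.0]
contact_force: [0.1, 0.3, -1.4]
opening: 0.0435
grip_force: 25.6
```

>>> servo_tool:
  increments:
    - [0.3,0,0,1.5,0]
    - [0.3,0,0,0,0]
    - [0.8,0,0,0,0]
    - [0.8,0,0,0,0]
    - [0.8,0,0,-15,0]
    - [1,0,0,-50,0]
    - [1,-40,15,-50,0]
    - [1,-50,18,-10,0]
    - [1,-50,18,0,0]
    - [1,-50,18,0,0]
    - [1,-53,19,0,0]
    - [1,0,0,0,0]

```text
t: 14.75
tool_pos: [0.6216, -0.0624, 0.1432]
tool_rot: [2.196, 2.244, 0.001]
contact_force: [0.4, 0.1, -0.3]
opening: 0.0854
grip_force: 0.0
```

Run:
```python
from box import *
o=get_obs();print(o["t"],np.round(o["tool_pos"],4),np.round(o["tool_rot"],4),np.round(o["q"],2))
a=get_image("wrist");np.save("w6.npy",a);np.save("w6p.npy",np.r_[o["tool_pos"],o["tool_rot"]])
C,a,h,s,v,m=meas("w6")
R=np.zeros(v.shape,bool);R[:,180:330]=1;R[300:]=0
for b in blobs((h>18)&(h<36)&(s>110)&(v>80)&R,80)[:4]:print("yel",b[:3])
for b in blobs((s<45)&(v>200)&R,200):print("lid",b[:3],rect(b[3],C,.057))
```

```text
14.75 [ 0.6216 -0.0624  0.1432] [2.1957e+00 2.2443e+00 1.0000e-03] [-0.22  0.1   1.67 -0.    1.37 -0.24]
yel (np.int32(911), [252.8, 174.2], [225, 150, 57, 62])
lid (np.int32(794), [255.3, 175.7], [235, 163, 42, 26]) ((624.089111328125, -50.4748649597168), (23.507736206054688, 40.86119079589844), 83.82902526855469)
lid (np.int32(226), [253.4, 292.6], [235, 287, 38, 13]) ((624.4694213867188, -185.16741943359375), (41.268856048583984, 15.848709106445312), 1.2422449588775635)
```

Run:
```python
from box import *
C,a,h,s,v,m=meas("w6")
print("tin",ray(C,[(253.5,212),(253.5,183.5),(225,184),(282,184)],.057).round(4))
cv2.imwrite("pics/w6.png",cv2.resize(a[120:250,170:340,::-1],None,fx=3,fy=3))
```

```text
tin [[ 0.6224 -0.0885]
 [ 0.6218 -0.0588]
 [ 0.5943 -0.06  ]
 [ 0.6494 -0.0587]]
```

View pics/w6.png

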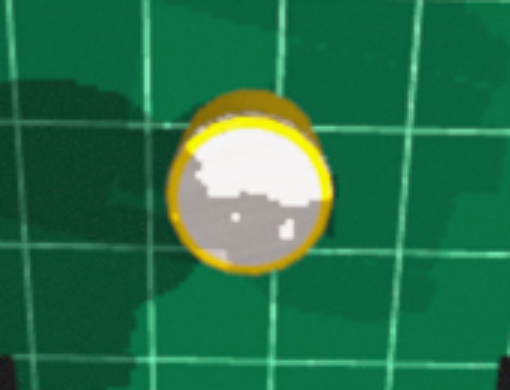

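The tin's rim is centred at about (253,184.5) in the full image, i.e. (0.622, -0.060).

>>> servo_tool:
  increments:
    - [1,2.5,0,40,0]
    - [1,0,0,45,0]
    - [1,0,0,30,0]
    - [1,0,0,16,0]
    - [1,0,0,0,0]
    - [0.4,0,0,0,0]
    - [0.4,0,0,0,0]
    - [0.4,0,0,0,0]
    - [0.4,0,0,0,0]
    - [0.4,0,0,-2,0]
    - [0.4,0,0,-3,0]
    - [0.4,0,0,0,0]
  force: 40

```text
t: 16.3
tool_pos: [0.62, -0.0564, 0.0157]
tool_rot: [-2.192, -2.25, 0.0]
contact_force: [-0.4, -0.5, -3.1]
opening: 0.0524
grip_force: 42.2
```

>>> servo_tool:
  increments:
    - [0.4,0,0,-25,0]
    - [0.4,0,0,-45,0]
    - [0.4,0,-5,-45,0]
    - [0.4,25,-25,-40,0]
    - [0.4,35,-30,-30,0]
    - [0.4,30,-25,0,0]
    - [0.4,12,-6,0,0]
    - [0.4,0,0,0,0]
    - [0.4,0,0,0,0]

```text
t: 17.42
tool_pos: [0.5269, 0.0425, 0.2003]
tool_rot: [-2.192, -2.25, 0.001]
contact_force: [0.7, -1.3, -2.4]
opening: 0.0524
grip_force: 42.9
```

Run:
```python
from h import *
o=get_obs();print(o["t"],np.round(o["tool_pos"],4),np.round(o["tool_rot"],4),o["opening"],o["grip_force"],np.round(o["contact_force"],1))
a=get_image("wrist");np.save("w7.npy",a);np.save("w7p.npy",np.r_[o["tool_pos"],o["tool_rot"]])
cv2.imwrite("pics/w7.png",cv2.resize(a[:,100:420,::-1],None,fx=1.56,fy=1.56,interpolation=cv2.INTER_CUBIC))
```

```text
17.425 [0.5269 0.0425 0.2003] [-2.1922e+00 -2.2499e+00  1.4000e-03] 0.052394653590661554 42.91028916835785 [ 0.7 -1.3 -2.4]
```

View pics/w7.png

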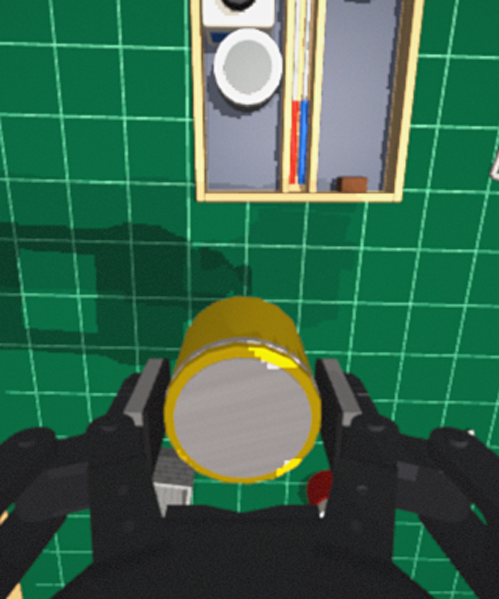

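The tin is held level; lid ellipse x 165–321, y 340–482 in the crop. The jar lid is centred at (248.5,67.5), and the box's near outer edge is at row 201.

Run:
```python
from box import *
C,*_=meas("w7")
f=lambda x,y:(100+x/1.56,y/1.56)
c=np.array([.5686,.1718]);t=np.radians(1.4);B=lambda p:np.array([[np.cos(t),np.sin(t)],[-np.sin(t),np.cos(t)]])@(p-c)+[.043,0]
print("jar",B(ray(C,[f(248.5,67.5)],.057)[0]),"jar near edge",B(ray(C,[f(247,107)],.057)[0]),"bottle near edge top",B(ray(C,[f(238,30)],.057)[0]))
print("near edge (expect -80)",B(ray(C,[f(250,201)],.033)[0]),"left edge(exp -36)",B(ray(C,[f(194,120)],.033)[0]),"right",B(ray(C,[f(410,120)],.033)[0]))
```

```text
jar [0.00368394 0.00764967] jar near edge [ 0.00284783 -0.01612155] bottle near edge top [-0.00317653  0.02912013]
near edge (expect -80) [ 0.0057935  -0.08006945] left edge(exp -36) [-0.03551798 -0.02226924] right [ 0.12191747 -0.02190091]
```

>>> servo_tool:
  increments:
    - [0.4,40,1,0,0]
    - [0.4,45,0.7,20,0]
    - [0.4,0,0,40,0]
    - [0.4,0,0,40,0]
    - [0.4,0,0,30,0]
    - [0.4,0,0,20,0]
    - [0.4,0,0,5,0]
    - [0.4,0,0,5,0]
    - [0.4,0,0,5,0]
    - [0.4,0,0,0,0]

```text
t: 18.73
tool_pos: [0.528, 0.13, 0.0406]
tool_rot: [-2.192, -2.25, -0.007]
contact_force: [-6.7, 4.8, 12.4]
opening: 0.0525
grip_force: 45.1
```

The tin met the rim early (force from +x and −y). I'll back up, shift −x and +y, and retry.

>>> servo_tool:
  increments:
    - [0.4,0,0,-8,0]
    - [0.4,1,-2,0,0]
    - [0.4,0,0,0,0]
    - [0.4,0,0,3,0]
    - [0.4,0,0,3,0]
    - [0.4,0,0,3,0]
    - [0.4,0,0,0,0]

```text
t: 19.6
tool_pos: [0.5235, 0.1292, 0.034]
tool_rot: [-2.191, -2.25, 0.001]
contact_force: [1.0, 0.3, -2.3]
opening: 0.0524
grip_force: 43.7
```

>>> servo_tool:
  increments:
    - [0.4,0,0,4,0]
    - [0.4,0,0,4,0]
    - [0.4,0,0,4,0]
    - [0.4,0,0,2,0]
    - [0.4,0,0,1,0]
    - [0.4,0,0,0,0]

```text
t: 20.35
tool_pos: [0.5239, 0.1291, 0.0198]
tool_rot: [-2.192, -2.251, 0.0]
contact_force: [0.1, 1.9, -1.8]
opening: 0.0526
grip_force: 43.7
```

>>> servo_tool:
  increments:
    - [0.4,0,0,1,0]
    - [0.4,0,0,1,0]
    - [0.4,0,0,1,0]
    - [0.4,0,0,0,0]

```text
t: 20.85
tool_pos: [0.5242, 0.129, 0.0173]
tool_rot: [2.191, 2.251, 0.0]
contact_force: [-1.9, 0.9, 2.0]
opening: 0.0524
grip_force: 44.2
```

>>> servo_tool:
  increments:
    - [0.4,0,0,1,0]
    - [0.4,0,0,0,0]
    - [0.8,0,0,0,0]
    - [0.8,0,0,0,0]
    - [0.8,0,0,-15,0]
    - [0.8,0,0,-50,0]
    - [1,-10,0,-50,0]
    - [1,-45,2,-45,0]
    - [1,-30,2,0,0]
    - [1,0,0,0,0]
    - [1,0,0,0,0]

```text
t: 22.22
tool_pos: [0.5299, 0.0455, 0.175]
tool_rot: [-2.191, -2.25, 0.0]
contact_force: [0.7, -0.5, 0.1]
opening: 0.0855
grip_force: 0.0
```

Run:
```python
from box import *
o=get_obs();print(o["t"],np.round(o["tool_pos"],4),np.round(o["tool_rot"],4))
a=get_image("wrist");np.save("w8.npy",a);np.save("w8p.npy",np.r_[o["tool_pos"],o["tool_rot"]])
C,a,h,s,v,m=meas("w8")
c=np.array([.5686,.1718]);t=np.radians(1.4);B=lambda p:np.array([[np.cos(t),np.sin(t)],[-np.sin(t),np.cos(t)]])@(p-c)+[.043,0]
w=m.copy();w[:,:190]=0;w[:,400:]=0;w[230:]=0
b=max(blobs(w),key=lambda b:b[0]);print("box",rect(b[3],C,.033),b[2])
g=cv2.cvtColor(a,cv2.COLOR_RGB2GRAY)
for n,k in(("jar",(.003,.0077)),("tin",(0,-.0448)),("cap",(-.002,.052))):
    P=c+np.array([[np.cos(t),-np.sin(t)],[np.sin(t),np.cos(t)]])@(np.array(k)-[.043,0]);print(n,"pred px",proj(C,[[*P,.057]]).round(1))
pk=proj(C,[[.525,.127,.061]])[0]
M=np.zeros(v.shape,bool);q=pk.astype(int);M[q[1]-45:q[1]+45,q[0]-45:q[0]+45]=1
for n,mm in(("yellow",(h>18)&(h<36)&(s>130)&M),("lid",(s<45)&(v>110)&M)):
    for b in blobs(mm,60):print(n,b[:3],B(ray(C,[b[1]],.061)[0]).round(4))
for z in(.061,):
    R=np.indices(v.shape);
```

```text
22.225 [0.5299 0.0455 0.175 ] [-2.1914e+00 -2.2502e+00  1.0000e-04]
box ((568.908935546875, 156.3435516357422), (157.80059814453125, 127.63257598876953), 1.549526333808899) [216, 0, 162, 134]
jar pred px [[255.7  41.1]]
tin pred px [[252.5 100.2]]
cap pred px [[250.2 -14.7]]
yellow (np.int32(530), [250.4, 101.8], [224, 73, 56, 58]) [-0.002  -0.0464]
lid (np.int32(681), [260.8, 63.2], [235, 53, 43, 34]) [ 0.0079 -0.0117]
lid (np.int32(176), [231.3, 72.4], [227, 56, 17, 30]) [-0.0201 -0.0198]
lid (np.int32(1819), [251.3, 101.7], [228, 78, 47, 49]) [-0.0011 -0.0463]
```

>>> servo_tool:
  increments:
    - [1,0,0,0,7.9]
    - [1,-40,-6,0,0]
    - [1,-40,-6,0,0]
    - [1,-40,-6,0,0]
    - [1,-40,-6,0,0]
    - [1,-40,-7,0,0]
    - [1,-40,-7,0,0]
    - [1,-30,-6,0,0]
    - [1,0,0,0,0]
    - [1,0,0,0,0]

```text
t: 23.52
tool_pos: [0.4567, -0.2172, 0.1746]
tool_rot: [-2.34, -2.095, -0.0]
contact_force: [-1.1, 0.4, -0.6]
opening: 0.0852
grip_force: 0.0
```

Run:
```python
from box import *
o=get_obs();print(o["t"],np.round(o["tool_pos"],4),np.round(o["tool_rot"],4))
a=get_image("wrist");np.save("w9.npy",a);np.save("w9p.npy",np.r_[o["tool_pos"],o["tool_rot"]])
C,a,h,s,v,m=meas("w9")
q=proj(C,[[.4555,-.218,.053]])[0];print(q)
t=np.radians(-6.5);L=np.array([-np.sin(t),np.cos(t)]);W=np.array([np.cos(t),np.sin(t)])
c=np.array([.4555,-.218])
print("corners pred",proj(C,[[*(c+i*.027*W+j*.059*L),.053] for i,j in((-1,1),(1,1),(1,-1),(-1,-1))]).round(0).tolist())
M=np.zeros(v.shape,bool);q=q.astype(int);M[max(q[1]-90,0):q[1]+90,q[0]-48:q[0]+48]=1
mm=((s<75)&(v>40)&M).astype(np.uint8);mm=cv2.morphologyEx(cv2.morphologyEx(mm,cv2.MORPH_CLOSE,np.ones((3,3))),cv2.MORPH_OPEN,np.ones((17,17)))
for b in blobs(mm,500):print(b[:3],rect(b[3],C,.053))
# profiles along length through middle (for edge rows)
print("col profile green-ness rows",[(r,a[r,q[0]-12].tolist()) for r in list(range(q[1]-75,q[1]-50,3))+list(range(q[1]+50,q[1]+85,3)) if 0<=r<384])
```

```text
23.525 [ 0.4567 -0.2172  0.1746] [-2.3396e+00 -2.0949e+00 -4.0000e-04]
[252.75402786 178.6607027 ]
corners pred [[227.0, 123.0], [279.0, 124.0], [276.0, 228.0], [229.0, 228.0]]
(np.int32(5432), [251.3, 173.3], [225, 121, 53, 108]) ((453.91595458984375, -216.787109375), (120.82608795166016, 55.53106689453125), 83.76667022705078)
col profile green-ness rows [(103, [10, 112, 69]), (106, [10, 110, 68]), (109, [8, 109, 67]), (112, [76, 107, 88]), (115, [11, 112, 68]), (118, [7, 105, 65]), (121, [77, 91, 81]), (124, [231, 226, 221]), (127, [215, 212, 207]), (228, [144, 201, 167]), (231, [8, 108, 64]), (234, [10, 111, 68]), (237, [10, 110, 67]), (240, [10, 111, 68]), (243, [10, 110, 65]), (246, [10, 110, 67]), (249, [10, 111, 68]), (252, [10, 112, 69]), (255, [10, 108, 66]), (258, [8, 109, 67]), (261, [49, 153, 105])]
```

>>> servo_tool:
  increments:
    - [1,-1,-2,40,0]
    - [1,0,0,50,0]
    - [1,0,0,40,0]
    - [1,0,0,22,0]
    - [1,0,0,10,0]
    - [1,0,0,0,0]
    - [0.4,0,0,0,0]
    - [0.4,0,0,0,0]
    - [0.4,0,0,0,0]
    - [0.4,0,0,0,0]
    - [0.4,0,0,0,0]
  force: 40

```text
t: 24.95
tool_pos: [0.4556, -0.2199, 0.0148]
tool_rot: [2.34, 2.093, 0.001]
contact_force: [0.2, 1.1, 6.0]
opening: 0.0533
grip_force: 43.6
```

>>> servo_tool:
  increments:
    - [0.4,0,0,-2,0]
    - [0.4,0,0,-3,0]
    - [0.4,0,0,-5,0]
    - [0.4,0,0,0,0]
    - [0.4,0,0,0,0]

```text
t: 25.58
tool_pos: [0.4543, -0.2191, 0.023]
tool_rot: [-2.341, -2.094, 0.0]
contact_force: [-0.1, -0.3, -1.1]
opening: 0.0527
grip_force: 42.8
```

>>> servo_tool:
  increments:
    - [0.4,0,0,-40,-7.8]
    - [0.4,0,0,-50,0]
    - [0.4,20,12,-40,0]
    - [0.4,40,25,-30,0]
    - [0.4,45,28,-17,0]
    - [0.4,45,28,0,0]
    - [0.4,45,28,0,0]
    - [0.4,40,24,0,0]
    - [0.4,30,17,0,0]
    - [0.4,0,0,0,0]
    - [0.4,0,0,0,0]

```text
t: 26.95
tool_pos: [0.6094, 0.0495, 0.1996]
tool_rot: [-2.193, -2.249, 0.001]
contact_force: [0.9, 0.5, -1.9]
opening: 0.0528
grip_force: 42.9
```

Run:
```python
from box import *
o=get_obs();print(o["t"],np.round(o["tool_pos"],4),np.round(o["tool_rot"],4),o["opening"],np.round(o["contact_force"],1))
a=get_image("wrist");np.save("w10.npy",a);np.save("w10p.npy",np.r_[o["tool_pos"],o["tool_rot"]])
C,a,h,s,v,m=meas("w10");R=Ro.from_rotvec(o["tool_rot"]).as_matrix();tp=o["tool_pos"]
T=lambda x,y,z:tp+R@np.array([x,y,z])
print("rim corners pred",proj(C,[T(i*.059,j*.027,-.0382) for i,j in((1,-1),(1,1),(-1,1),(-1,-1))]).round(1).tolist())
print("buffer ends",proj(C,[T(.071,j*.020,.0033) for j in(-1,1)]).round(1).tolist())
c=np.array([.5686,.1718]);t=np.radians(1.45);Q=np.array([[np.cos(t),-np.sin(t)],[np.sin(t),np.cos(t)]])
print("box near outer edge px",proj(C,[[*(c+Q@[i,-.08]),.033] for i in(-.079,.079)]).round(1).tolist(),"tongue",proj(C,[[*(c+Q@[.043+i,-.062]),.029] for i in(-.01,.01)]).round(1).tolist())
for u in(235,270):print(u,[(r,a[r,u].tolist()) for r in range(96,160,3)])
```

```text
26.95 [0.6094 0.0495 0.1996] [-2.1934e+00 -2.2486e+00  1.5000e-03] 0.05278210895196418 [ 0.9  0.5 -1.9]
rim corners pred [[193.9, 144.9], [309.0, 145.0], [297.1, 342.3], [207.0, 342.2]]
buffer ends [[219.0, 114.8], [285.6, 114.9]]
box near outer edge px [[157.0, 132.9], [288.1, 133.0]] tongue [[249.9, 117.4], [266.6, 117.4]]
235 [(96, [138, 129, 128]), (99, [135, 128, 127]), (102, [120, 115, 119]), (105, [143, 128, 122]), (108, [141, 126, 119]), (111, [139, 128, 119]), (114, [142, 127, 115]), (117, [143, 126, 114]), (120, [141, 125, 110]), (123, [142, 123, 112]), (126, [155, 130, 96]), (129, [249, 232, 163]), (132, [108, 93, 75]), (135, [94, 93, 91]), (138, [105, 103, 103]), (141, [106, 105, 101]), (144, [236, 233, 229]), (147, [235, 232, 228]), (150, [167, 163, 159]), (153, [165, 163, 157]), (156, [160, 159, 156]), (159, [160, 160, 155])]
270 [(96, [153, 157, 175]), (99, [152, 155, 173]), (102, [151, 154, 171]), (105, [151, 155, 171]), (108, [149, 151, 170]), (111, [147, 150, 169]), (114, [145, 152, 170]), (117, [132, 137, 152]), (120, [123, 127, 143]), (123, [123, 126, 143]), (126, [163, 143, 117]), (129, [247, 232, 162]), (132, [169, 139, 101]), (135, [92, 90, 90]), (138, [100, 99, 96]), (141, [104, 101, 99]), (144, [222, 219, 214]), (147, [221, 218, 214]), (150, [177, 173, 167]), (153, [174, 171, 168]), (156, [171, 171, 166]), (159, [173, 172, 166])]
```

Run:
```python
from box import *
C,a,h,s,v,m=meas("w10")
print([(u,a[116,u].tolist()) for u in range(215,310,3)])
print("rim row150 L",[(u,a[150,u].tolist()) for u in range(188,206,2)],"R",[(u,a[150,u].tolist()) for u in range(298,318,2)])
# all brown pixels, far tongue too
br=(h<14)&(s>90)&(v>40)&(v<190);br[:,:220]=0;br[:,330:]=0;br[135:]=0
for b in blobs(br,15):print("brown",b[:3])
```

```text
[(215, [108, 106, 104]), (218, [124, 122, 121]), (221, [158, 153, 148]), (224, [150, 148, 143]), (227, [115, 113, 111]), (230, [89, 88, 89]), (233, [150, 126, 92]), (236, [124, 128, 144]), (239, [136, 141, 159]), (242, [137, 142, 160]), (245, [137, 143, 161]), (248, [141, 143, 164]), (251, [112, 114, 127]), (254, [101, 100, 110]), (257, [120, 119, 130]), (260, [118, 119, 130]), (263, [119, 118, 131]), (266, [137, 140, 154]), (269, [145, 150, 167]), (272, [145, 150, 166]), (275, [135, 139, 154]), (278, [73, 73, 75]), (281, [96, 91, 92]), (284, [112, 108, 108]), (287, [132, 128, 126]), (290, [173, 169, 164]), (293, [125, 122, 120]), (296, [108, 106, 104]), (299, [52, 88, 65]), (302, [10, 95, 59]), (305, [10, 95, 60]), (308, [9, 94, 57])]
rim row150 L [(188, [11, 60, 38]), (190, [12, 62, 40]), (192, [17, 63, 41]), (194, [13, 61, 43]), (196, [43, 94, 70]), (198, [175, 174, 168]), (200, [203, 199, 193]), (202, [203, 200, 192]), (204, [178, 174, 169])] R [(298, [80, 78, 74]), (300, [78, 77, 75]), (302, [78, 76, 73]), (304, [83, 81, 80]), (306, [191, 188, 181]), (308, [224, 221, 216]), (310, [222, 218, 214]), (312, [200, 201, 191]), (314, [29, 97, 63]), (316, [10, 95, 58])]
brown (np.int32(43), [258.1, 1.2], [251, 0, 16, 4])
brown (np.int32(147), [258.4, 122.1], [250, 118, 17, 10])
```

>>> servo_tool:
  increments:
    - [0.4,30,1,0,0]
    - [0.4,40,1,0,0]
    - [0.4,37,1,10,0]
    - [0.4,15,0.7,30,0]
    - [0.4,0,0,40,0]
    - [0.4,0,0,40,0]
    - [0.4,0,0,20,0]
    - [0.4,0,0,7,0]
    - [0.4,0,0,0,0]
    - [0.4,0,0,0,0]

```text
t: 28.25
tool_pos: [0.6119, 0.172, 0.0552]
tool_rot: [2.192, 2.247, 0.004]
contact_force: [0.7, 0.9, -0.8]
opening: 0.0525
grip_force: 42.9
```

>>> servo_tool:
  increments:
    - [0.4,0,0,3,0]
    - [0.4,0,0,0,0]

```text
t: 28.5
tool_pos: [0.6106, 0.1719, 0.0504]
tool_rot: [2.193, 2.249, 0.001]
contact_force: [-0.5, -0.4, -2.2]
opening: 0.0529
grip_force: 42.9
```

Run:
```python
from box import *
for i in range(4):
    o=get_obs();print(o["t"],np.round(o["tool_pos"],4),np.round(o["tool_rot"],4))
    if i<3:a=get_image("top" if i else "wrist")
    if i==0:
        np.save("w11.npy",a);np.save("w11p.npy",np.r_[o["tool_pos"],o["tool_rot"]])
np.save("t11.npy",a)
```

```text
28.5 [0.6106 0.1719 0.0504] [2.1934e+00 2.2488e+00 6.0000e-04]
28.55 [0.6105 0.1719 0.0503] [2.1934e+00 2.2488e+00 3.0000e-04]
28.6 [0.6105 0.1719 0.0502] [2.1935e+00 2.2488e+00 2.0000e-04]
28.65 [0.6105 0.1719 0.0502] [2.1936e+00 2.2489e+00 1.0000e-04]
```

>>> servo_tool:
  increments:
    - [0.4,0,-0.5,3,0]
    - [0.4,0,0,4,0]
    - [0.4,0,0,4,0]
    - [0.4,0,0,3,0]
    - [0.4,0,0,0,0]
    - [0.4,0,0,0,0]

```text
t: 29.4
tool_pos: [0.61, 0.1718, 0.0362]
tool_rot: [2.194, 2.249, 0.0]
contact_force: [-0.4, -0.2, -1.7]
opening: 0.0528
grip_force: 42.9
```

Below the rim with no contact; continuing.

>>> servo_tool:
  increments:
    - [0.4,0,0,4,0]
    - [0.4,0,0,4,0]
    - [0.4,0,0,4,0]
    - [0.4,0,0,3,0]
    - [0.4,0,0,0,0]
    - [0.4,0,0,0,0]

```text
t: 30.15
tool_pos: [0.61, 0.1719, 0.0212]
tool_rot: [2.194, 2.249, 0.0]
contact_force: [0.7, -0.6, -1.4]
opening: 0.0531
grip_force: 42.9
```

>>> servo_tool:
  increments:
    - [0.4,0,0,1,0]
    - [0.4,0,0,1,0]
    - [0.4,0,0,1,0]
    - [0.4,0,0,0,0]
    - [0.4,0,0,0,0]

```text
t: 30.78
tool_pos: [0.61, 0.1719, 0.0188]
tool_rot: [2.194, 2.249, 0.0]
contact_force: [-3.3, -0.9, 5.7]
opening: 0.0528
grip_force: 43.6
```

>>> servo_tool:
  increments:
    - [0.75,0,0,0,0]
    - [0.75,0,0,0,0]
    - [0.75,0,0,-15,0]
    - [0.75,0,0,-50,0]
    - [1,-10,0,-50,0]
    - [1,-45,-20,-45,0]
    - [1,-40,-20,0,0]
    - [1,0,0,0,0]
    - [1,0,0,0,0]

```text
t: 31.9
tool_pos: [0.5737, 0.079, 0.1758]
tool_rot: [2.194, 2.248, 0.002]
contact_force: [0.8, 1.2, -1.3]
opening: 0.0856
grip_force: 0.0
```

Run:
```python
from box import *
o=get_obs();print(o["t"],np.round(o["tool_pos"],4),np.round(o["tool_rot"],4))
a=get_image("wrist");np.save("w12.npy",a);np.save("w12p.npy",np.r_[o["tool_pos"],o["tool_rot"]])
np.save("t12.npy",get_image("top"))
C,a,h,s,v,m=meas("w12")
c=np.array([.5686,.1718]);t=np.radians(1.45);Q=np.array([[np.cos(t),-np.sin(t)],[np.sin(t),np.cos(t)]])
w=lambda x,y,z:[*(c+Q@[x,y]),z]
print("rim px pred at seated",proj(C,[w(.043+i*.027,j*.059,.057) for i,j in((-1,1),(1,1),(1,-1),(-1,-1))]).round(1).tolist())
p=np.array(proj(C,[w(.043+i*.04,j*.08,.057) for i,j in((-1,1),(1,-1))])).astype(int)
M=np.zeros(v.shape,bool);M[max(0,p[0,1]):p[1,1],p[0,0]:p[1,0]]=1
mm=((s<45)&(v>60)&M&(v<250)).astype(np.uint8);mm=cv2.morphologyEx(mm,cv2.MORPH_OPEN,np.ones((3,3)));mm=cv2.morphologyEx(cv2.morphologyEx(mm,cv2.MORPH_CLOSE,np.ones((5,5))),cv2.MORPH_OPEN,np.ones((15,15)))
for b in blobs(mm,400):
    r=rect(b[3],C,.057);print("wagon?",r,b[2],"bay",(Q.T@(np.array(r[0])/1e3-c)-[.043,0]).round(4))
wd=m.copy();wd[:,:170]=0;wd[:,400:]=0;wd[240:]=0
b=max(blobs(wd),key=lambda b:b[0]);print("box",rect(b[3],C,.033),b[2])
```

```text
31.9 [0.5737 0.079  0.1758] [2.1937e+00 2.2483e+00 1.6000e-03]
rim px pred at seated [[267.6, 18.4], [326.4, 18.4], [317.5, 147.0], [266.0, 147.0]]
wagon? ((610.3887939453125, 173.01922607421875), (57.126949310302734, 118.60372924804688), 1.8208001852035522) [264, 18, 62, 130] bay [-0.0012  0.0002]
box ((568.8617553710938, 172.03219604492188), (157.58383178710938, 158.1075897216797), 1.4583609104156494) [171, 2, 161, 160]
```

Run:
```python
from box import *
C,a,h,s,v,m=meas("w12")
c=np.array([.5688,.1720]);t=np.radians(1.45);Q=np.array([[np.cos(t),-np.sin(t)],[np.sin(t),np.cos(t)]])
B=lambda p:(Q.T@(np.array(p)-c)+[.043,0]).round(4)
for n,y,z,r,f in(("cap",.050,.075,20,v<60),("bottle",.050,.057,27,(s<50)&(v>150)),("jar",.008,.057,27,(s<50)&(v>110)),("tin",-.046,.061,32,((h>18)&(h<36)&(s>130))|((s<45)&(v>110)))):
    q=proj(C,[[*(c+Q@[-.043,y]),z]])[0].astype(int);M=np.zeros(v.shape,np.uint8);cv2.circle(M,q.tolist(),int(r*1.25),1,-1)
    b=max(blobs(f&(M>0)),key=lambda b:b[0]);R=rect(b[3],C,z);print(n,b[0],b[2],"bay",B(np.array(R[0])/1e3),np.round(R[1],1),round(R[2],1))
```

```text
cap 85 [192, 24, 21, 18] bay [0.0028 0.0415] [20.2  7.9] 31.8
bottle 1662 [176, 4, 50, 59] bay [-0.003   0.0463] [45.3 48.2] 0.5
jar 2456 [185, 44, 52, 66] bay [0.0049 0.0083] [48.2 58.7] 1.2
tin 2519 [181, 100, 58, 62] bay [ 0.0035 -0.0451] [63.8 54.7] 16.5
```

```bash
python3 -c "
from station import *
print(finish_job())"
```

```text
the job is handed in; nothing more can be done
None
```

I handed the job in at about 32 s: the bottle, jar and tin stand in a row in the bottle bay and the wagon is seated in its bay about 1 mm off centre, but the tin caught the bay's edge on the first try and I did not separately check that the items stand upright.

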